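Dry-stroke check of three syringes: pass two, reject the blocked one

TASK

Check the three drawn syringes in the rack before the run: press each plunger down slowly; a free one goes fully home and stays in the rack, but where the resistance builds up, stop early and do not force it - that syringe has a blocked tip. When all three have been tried, swing the rack's keeper bar aside, stand the blocked syringe tip down in the steel beaker, and swing the keeper fully shut again over the two good ones, leaving everything else on the bench where it is.

Things in the scene. Friction and masses are not known exactly. Their poses are not given: they have to be found in the camera images.
- syringe_a: One of three look-alike syringes, 73 g, hanging in the rack (which letter hangs where varies). Origin at its tip (bottom end), z up the axis: steel tip to 12 mm, glass barrel 18 mm across from 12 to 87 mm, square steel collar 26 x 26 mm (sides along its x and y) from 87 to 101 mm (grip here). Exactly one of the three is blocked; only the plunger's feel shows which.
- tip_a (a point): The bottom end of syringe_a (same point as its origin).
- thumb_a (a point): Centre of the flat top of syringe_a's thumb disc (19 mm across, 5 mm thick, on a 7 mm rod), to be pressed straight down; 145 mm above the syringe's tip when drawn, 115 mm when home.
- plunger_a (a joint): Plunger of syringe_a, m: 0 drawn (start), 0.030 fully home (hard stop). A free plunger slides at about 2.5 N all the way and stays where left. With the blocked tip trapped air pushes back: 2.5 N at first, then 0.7 N more for each mm (6 N at 5 mm, 12 N at 13.5 mm); let go, it springs back to 3 or 4 mm.
- syringe_b: One of three look-alike syringes, 73 g, hanging in the rack (which letter hangs where varies). Origin at its tip (bottom end), z up the axis: steel tip to 12 mm, glass barrel 18 mm across from 12 to 87 mm, square steel collar 26 x 26 mm (sides along its x and y) from 87 to 101 mm (grip here). Exactly one of the three is blocked; only the plunger's feel shows which.
- tip_b (a point): The bottom end of syringe_b (same point as its origin).
- thumb_b (a point): Centre of the flat top of syringe_b's thumb disc (19 mm across, 5 mm thick, on a 7 mm rod), to be pressed straight down; 145 mm above the syringe's tip when drawn, 115 mm when home.
- plunger_b (a joint): Plunger of syringe_b, m: 0 drawn (start), 0.030 fully home (hard stop). A free plunger slides at about 2.5 N all the way and stays where left. With the blocked tip trapped air pushes back: 2.5 N at first, then 0.7 N more for each mm (6 N at 5 mm, 12 N at 13.5 mm); let go, it springs back to 3 or 4 mm.
- syringe_c: One of three look-alike syringes, 73 g, hanging in the rack (which letter hangs where varies). Origin at its tip (bottom end), z up the axis: steel tip to 12 mm, glass barrel 18 mm across from 12 to 87 mm, square steel collar 26 x 26 mm (sides along its x and y) from 87 to 101 mm (grip here). Exactly one of the three is blocked; only the plunger's feel shows which.
- tip_c (a point): The bottom end of syringe_c (same point as its origin).
- thumb_c (a point): Centre of the flat top of syringe_c's thumb disc (19 mm across, 5 mm thick, on a 7 mm rod), to be pressed straight down; 145 mm above the syringe's tip when drawn, 115 mm when home.
- plunger_c (a joint): Plunger of syringe_c, m: 0 drawn (start), 0.030 fully home (hard stop). A free plunger slides at about 2.5 N all the way and stays where left. With the blocked tip trapped air pushes back: 2.5 N at first, then 0.7 N more for each mm (6 N at 5 mm, 12 N at 13.5 mm); let go, it springs back to 3 or 4 mm.
- rack: Aluminium syringe rack, fixed, 84 x 256 mm, long side along its y. Origin: centre of its underside on the bench. Deck 70 x 254 mm, top at z = 100 mm, three 20.5 mm through holes at local (0, 50), (0, 0), (0, -50) mm; in them the syringes hang with the collar's underside on the deck: tip at z = 13 mm, thumb disc's top at 158 mm drawn, 128 mm home.
- keeper (a joint): Keeper bar of the rack, rad: 0 closed on its stop, lying over the front edges of the three collars so that none can be lifted out; up to 1.3. It grows as the knob end swings level towards the rack's front (-x of the rack), clockwise seen from above. From 0.5 rad on all collars are clear. Stays where left; under 2 N at the knob moves it.
- keeper_pivot (a point): Axis of the keeper bar, at the rack's left front: rack-local (-13, 98) mm, at the top of the bar (z = 120.5 mm). The bar is 13 mm wide and 5 mm thick, its underside 1.5 mm above the collars.
- keeper_knob (a point): Middle of the upright black knob on the bar's free end, 188 mm from the pivot (rack-local (-13, -90) mm when closed). Knob 14 mm in diameter, its top at z = 144.5 mm, bar top at z = 120.5 mm, this point at z = 133.5 mm.
- beaker: Empty plain steel beaker for rejects, loose, 65 mm over the rim, 56 mm inside, 75 mm high, floor 4 mm thick; stands to the left or the right of the rack. Origin: centre of its underside. A syringe stood in it leans on the rim.
- buffer_bottle: Bystander: bottle with a screw cap, 66 x 66 x 117 mm, on the other side of the rack from the beaker; loose. Origin: centre of its underside.
- petri_1: Bystander: 58 mm petri dish, 14 mm high; loose. Origin: centre of its underside.
- timer: Bystander: lab timer, 64 x 68 x 21 mm; loose. Origin: centre of its underside.
- marker_black: Bystander: marker pen, 144 mm long, 11 mm thick; loose. Origin: centre of its underside.
- stain_bottle: Bystander: dropper bottle, 23 mm in diameter, 74 mm high; loose. Origin: centre of its underside.
- oil_bottle: Bystander: dropper bottle, 23 mm in diameter, 74 mm high; loose. Origin: centre of its underside.

How it is judged (in metres and radians):
On the way, in this order (a step that is already met when the one before it is completed fails the run):
1. all three plungers have been tried: two are home, the third has been pressed in and has resisted (((value of joint each of plunger_b, plunger_c above 0.0275 m and value of joint plunger_a above 0.002 m) or (value of joint each of plunger_a, plunger_c above 0.0275 m and value of joint plunger_b above 0.002 m) or (value of joint each of plunger_a, plunger_b above 0.0275 m and value of joint plunger_c above 0.002 m))), for 0.2 s.
2. the syringe whose plunger did not go home stands in the beaker, the other two hang in the rack with plungers home ((((horizontal distance between tip_a and beaker below 0.03 m and z of tip_a in the frame of beaker between -0.002 and 0.02 m) and (value of joint plunger_b above 0.0275 m and angle between syringe_b's own z axis and vertical below 0.12 rad and x of tip_b in the frame of rack between -0.008 and 0.008 m and z of tip_b in the frame of rack between 0.007 and 0.018 m) and (value of joint plunger_c above 0.0275 m and angle between syringe_c's own z axis and vertical below 0.12 rad and x of tip_c in the frame of rack between -0.008 and 0.008 m and z of tip_c in the frame of rack between 0.007 and 0.018 m)) or ((horizontal distance between tip_b and beaker below 0.03 m and z of tip_b in the frame of beaker between -0.002 and 0.02 m) and (value of joint plunger_a above 0.0275 m and angle between syringe_a's own z axis and vertical below 0.12 rad and x of tip_a in the frame of rack between -0.008 and 0.008 m and z of tip_a in the frame of rack between 0.007 and 0.018 m) and (value of joint plunger_c above 0.0275 m and angle between syringe_c's own z axis and vertical below 0.12 rad and x of tip_c in the frame of rack between -0.008 and 0.008 m and z of tip_c in the frame of rack between 0.007 and 0.018 m)) or ((horizontal distance between tip_c and beaker below 0.03 m and z of tip_c in the frame of beaker between -0.002 and 0.02 m) and (value of joint plunger_a above 0.0275 m and angle between syringe_a's own z axis and vertical below 0.12 rad and x of tip_a in the frame of rack between -0.008 and 0.008 m and z of tip_a in the frame of rack between 0.007 and 0.018 m) and (value of joint plunger_b above 0.0275 m and angle between syringe_b's own z axis and vertical below 0.12 rad and x of tip_b in the frame of rack between -0.008 and 0.008 m and z of tip_b in the frame of rack between 0.007 and 0.018 m)))), for 0.2 s.
At the end, for the whole second after the job is handed in: Two syringes hang upright in the rack, collars down on the deck, plungers home (over 27.5 of 30 mm); the blocked one stands in the upright beaker, tip within 30 mm of its axis and 20 mm of its underside; keeper shut (under 0.05 rad); all at rest ((((horizontal distance between tip_a and beaker below 0.03 m and z of tip_a in the frame of beaker between -0.002 and 0.02 m) and (value of joint plunger_b above 0.0275 m and angle between syringe_b's own z axis and vertical below 0.12 rad and x of tip_b in the frame of rack between -0.008 and 0.008 m and z of tip_b in the frame of rack between 0.007 and 0.018 m) and (value of joint plunger_c above 0.0275 m and angle between syringe_c's own z axis and vertical below 0.12 rad and x of tip_c in the frame of rack between -0.008 and 0.008 m and z of tip_c in the frame of rack between 0.007 and 0.018 m)) or ((horizontal distance between tip_b and beaker below 0.03 m and z of tip_b in the frame of beaker between -0.002 and 0.02 m) and (value of joint plunger_a above 0.0275 m and angle between syringe_a's own z axis and vertical below 0.12 rad and x of tip_a in the frame of rack between -0.008 and 0.008 m and z of tip_a in the frame of rack between 0.007 and 0.018 m) and (value of joint plunger_c above 0.0275 m and angle between syringe_c's own z axis and vertical below 0.12 rad and x of tip_c in the frame of rack between -0.008 and 0.008 m and z of tip_c in the frame of rack between 0.007 and 0.018 m)) or ((horizontal distance between tip_c and beaker below 0.03 m and z of tip_c in the frame of beaker between -0.002 and 0.02 m) and (value of joint plunger_a above 0.0275 m and angle between syringe_a's own z axis and vertical below 0.12 rad and x of tip_a in the frame of rack between -0.008 and 0.008 m and z of tip_a in the frame of rack between 0.007 and 0.018 m) and (value of joint plunger_b above 0.0275 m and angle between syringe_b's own z axis and vertical below 0.12 rad and x of tip_b in the frame of rack between -0.008 and 0.008 m and z of tip_b in the frame of rack between 0.007 and 0.018 m))) and value of joint keeper below 0.05 rad and angle between beaker's own z axis and vertical below 0.15 rad and linear speed of each of syringe_a, syringe_b, syringe_c below 0.02 m/s); the robot touches nothing.
It fails at once if a plunger forced: a syringe pressed with more than 12 N while its plunger is between 6 and 27 mm ((value of joint plunger_a between 0.006 and 0.027 m and contact force between syringe_a and the arm above 12 N) or (value of joint plunger_b between 0.006 and 0.027 m and contact force between syringe_b and the arm above 12 N) or (value of joint plunger_c between 0.006 and 0.027 m and contact force between syringe_c and the arm above 12 N)).
It fails at once if a bystander shoved more than 30 mm (distance of any of buffer_bottle, petri_1, timer, marker_black, stain_bottle, oil_bottle from where it was at the start of the episode above 0.03 m).
It fails at once if the beaker shoved more than 60 mm or tipped over (distance of beaker from where it was at the start of the episode above 0.06 m or angle between beaker's own z axis and vertical above 0.5 rad).
It also fails if it takes over 72 s, if anything falls off the work surface, if the arm or the gripper's body presses on something with over 40 N, if the wrist force passes 120 N, or if a joint passes its speed limit or range.

ROBOT

A 6-joint arm with a two-finger parallel gripper is mounted at the origin on a cart in front of the work surface, level with it; the furniture and walls round the work are solid. World frame = base frame: x ahead of the robot, y to its left, z up, the work surface at z = 0. Lengths are in mm, angles in degrees, forces in N, time in s.
With the tool pointing down it reaches from about 350 to 850 mm from the base axis. Payload 8.1 kg.
Tool frame: the origin (TCP) lies at the very end of the fingers, on their centre line; the grasp point (between the pads) lies 19 mm behind it (r.grasp_offset is the distance from the TCP to the grasp point, in mm); z points along the fingers, y is the line along which they close (so a half turn about z gives the same grasp; the last joint's range is limited). The gripper opens to 85 mm and grips with 20 to 120 N. Pads are 22 mm wide; open, the fingers measure 114 mm over their backs; the gripper's body (76 mm by 85 mm) begins 54 mm behind the grasp point. The pads swing forward as they close: fully open they stand 13 mm farther back than shut.
Start: joints at [64.95, 7.471, 85.268, -0, 87.261, -4.893], TCP at [206.732, 563.265, 231.292] pointing down, gripper open.
Joint ranges: [-169.43, 169.43], [-51.17, 129.36], [1.28, 143.12], [-76.62, 256.62], [0, 156.53], [-152.29, 152.29]. Speed limits (degrees/s): [136.94, 136.94, 159.86, 180, 180, 180].

INTERFACE

Orientations are given as [roll, pitch, yaw] about the fixed x, y, z axes, in that order (R = Rz(yaw) Ry(pitch) Rx(roll)).
In Python, from bench import r gives the robot as it stands.
- The arm moves only by the tool carry_out, never from a script. Its argument "commands" is a list of rows, each an object with "jaw": the finger opening in m, from 0 to 0.0854; "translation": the shift along the tool's x, y, z in m, a list of three; "spin": the turn about the tool's z in rad. A call has exactly 8 rows; each row shifts and turns the commanded pose from where the row before left it, along the tool's axes as they then stand; what a row does not reach is not made up. A row lasts 1/12 s, in which the tool goes at most 41.7 mm and 7.16 degrees, less where a joint would pass 70% of its speed; a pose out of reach is approached as far as the arm can. A call is refused whole if a number of a shift passes 0.0417 or a number of a turn 0.125, either way. A call with a gripper value outside its range is refused whole. The fingers move at their own pace and stop on an object; "squeeze" is the grip in N (left out, the last holds). Time passes only in rows, so rows that do not move let the fingers close, or fill a call up. It gives the time, the measured TCP pose, the force, the opening and the grip force at its end, in the units of the state.
- r.sense(): the state, without advancing time (a new reading comes with each control period).
- r.snapshot(name): name is "scene" or "side" or "wrist"; returns a dict with "pixels" (480x640x3 uint8, blue, green, red), "K" (3x3 intrinsics, pixels), "extrinsics" (4x4, takes a point from camera to world coordinates). Camera axes: x right, y down, z forward; pixel columns grow to the right and rows downward; lengths in mm; the calibration is good to about 2 mm. A picture is of the moment at which its call begins. There is no depth.
- r.hand_in(): hands the job in; it is judged then, once.
Trained networks look in a picture, given as the dict that the camera call returned (one of the last four; its "shot" number tells which), for a name from the list of things; names that differ only in an ending like _2 or _b are one class to them, and where a whole thing is asked for, a point or a joint stands for the part that bears it (a point fixed in the world has none). Each returns a list of dicts, best first, with "score" (0 to 1); they miss things now and then, are a little off and sometimes report something else, mostly with a low value. They report only what shows in the picture. A call takes as long as a camera call.
- r.spot_in(picture, target): "xy" ([column, row] in pixels, amid what is visible of it).
- r.regions_of(picture, target): "pixels" (480x640 bool, what is visible of it) and "xy" ([column, row] in pixels, amid what is visible of it).
- r.landmark_of(picture, target): "xy" ([column, row] in pixels: a listed point, or the origin of a listed thing).
The state is a dict: "time": time; "joint_pos": joint angles; "qd": joint speeds; "joint_efforts": joint torques, N m; "tool_pos": TCP position; "tcp_rot": TCP orientation; "ft_force": force on the tool from outside, world axes, zero at the start; "wrist_torque": the same for the moment, N m; "finger_gap": finger opening in mm; "grip_force": force on a finger pad.
Only numpy, scipy, OpenCV 4.12 (cv2) and the standard library are available. Lean on these libraries where they do the work, as an engineer would, in place of code of your own. Each camera call takes 0.05 s, during which the arm holds its last target. There are 200 camera calls.

## Working session

There is one attempt and no reset: what is moved stays moved. The work goes in short steps, Python scripts to look and compute and a tool call to move; the robot and the scene stay as the last step left them, time stands still between calls to the robot, and variables do not carry over. Pictures are saved under pics/ and viewed, at most 10 in all, crops included, and the job is handed in when it is done.

Besides the shell and the picture viewer there is one more tool, called as name([rows], argument=value, ...), one row to a line, values as JSON. carry_out: Moves the arm, as the interface text tells. Its arguments: {"type":"object","properties":{"commands":{"type":"array","items":{"type":"object","properties":{"jaw":{"type":"number"},"translation":{"type":"array","items":{"type":"number"}},"spin":{"type":"number"}}}},"squeeze":{"type":"number"}},"required":["commands"]}

```bash
mkdir -p pics; cat > h.py <<'E'
import numpy as np, cv2
from bench import r
def ray(p,xy):
    K=np.array(p["K"]);E=np.array(p["extrinsics"])
    d=E[:3,:3]@np.linalg.inv(K)@np.array([xy[0],xy[1],1.]);return E[:3,3],d
def atz(p,xy,z):
    o,d=ray(p,xy);return (o+d*(z-o[2])/d[2])
def tri(obs):
    A=np.zeros((3,3));b=np.zeros(3)
    for p,xy in obs:
        o,d=ray(p,xy);d=d/np.linalg.norm(d);M=np.eye(3)-np.outer(d,d);A+=M;b+=M@o
    return np.linalg.solve(A,b)
def proj(p,X):
    E=np.linalg.inv(np.array(p["extrinsics"]));q=np.array(p["K"])@(E[:3,:3]@np.array(X)+E[:3,3]);return q[:2]/q[2]
E
python3 - <<'E'
from h import *
np.set_printoptions(precision=1,suppress=True)
s=r.sense();print(s)
ims=[]
for n in ("scene","side"):
    p=r.snapshot(n);cv2.imwrite(f"pics/{n}1.png",p["pixels"])
    print(n,np.array(p["extrinsics"])[:3,3])
    for t,z in (("thumb_a",158),("keeper_pivot",120.5),("keeper_knob",133.5),("rack",0),("beaker",0),("buffer_bottle",0),("petri_1",0),("timer",0),("marker_black",0),("stain_bottle",0),("oil_bottle",0)):
        for d in r.landmark_of(p,t)[:4]:
            print(t,round(d["score"],2),np.array(d["xy"]),atz(p,d["xy"],z))
E
```

```text
{'time': 0.0, 'joint_pos': array([65. ,  7.5, 85.3,  0. , 87.3, -4.9]), 'qd': array([-0. , -0.1,  0.1, -0. ,  0.1, -0.1]), 'joint_efforts': array([ -0. , -56.9, -50.1,  -0. ,   0. ,   0. ]), 'tool_pos': array([206.5, 562.8, 230.3]), 'tcp_rot': array([-179.9,   -0. ,  159.8]), 'ft_force': array([-0. , -1.2,  0.2]), 'wrist_torque': array([ 0.,  0., -0.]), 'grip_force': 0.0, 'finger_gap': 85.59024556570877}
scene [-133.  -689.1  664.4]
thumb_a 0.53 [334.7 219.5] [564.2 -25.3 158. ]
thumb_a 0.48 [298.3 199.4] [570.6  85.  158. ]
thumb_a 0.34 [315.  268.7] [ 417.2 -125.7  158. ]
keeper_pivot 0.7 [277.7 210.5] [554.4 131.1 120.5]
keeper_knob 0.93 [344.1 238.8] [556.1 -59.6 133.5]
keeper_knob 0.37 [316.3 270.3] [ 442.  -103.5  133.5]
rack 0.71 [316.3 276.6] [569.8  26.1   0. ]
beaker 0.76 [219.8 229. ] [539.1 329.2   0. ]
buffer_bottle 0.84 [431.2 375.2] [ 508.  -316.3    0. ]
buffer_bottle 0.71 [315.  212.4] [771.4 242.4   0. ]
petri_1 0.59 [437.  280.5] [ 748.9 -153.3    0. ]
timer 0.75 [319.2 208.1] [796.4 252.9   0. ]
timer 0.65 [317.5 363.7] [ 387.  -168.6    0. ]
marker_black 0.63 [21
[... 601 characters left out ...]
  0. ]
rack 0.7 [288.  227.4] [669.6 417.7   0. ]
rack 0.47 [274.9 340.9] [ 381.9 -171.     0. ]
beaker 0.57 [259.9 248.7] [530.3 300.2   0. ]
beaker 0.26 [292.9 229.8] [674.9 392.    0. ]
buffer_bottle 0.63 [359.9 357.7] [ 510.  -304.9    0. ]
petri_1 0.56 [415.2 294.9] [ 763.3 -134.     0. ]
petri_1 0.28 [223.5 287.4] [361.7 114.1   0. ]
timer 0.74 [275.8 338.2] [ 387.7 -162.1    0. ]
marker_black 0.79 [223.6 286.8] [362.9 117.1   0. ]
marker_black 0.69 [276.  337.7] [ 388.8 -160.4    0. ]
marker_black 0.28 [324.2 285.8] [589.    8.5   0. ]
stain_bottle 0.56 [340.8 244.6] [751.3 221.3   0. ]
oil_bottle 0.43 [338.7 241. ] [758.7 248.1   0. ]
oil_bottle 0.23 [312.5 279.2] [579.1  55.    0. ]
```

```bash
python3 - <<'E'
import cv2
a=cv2.imread("pics/scene1.png")
cv2.imwrite("pics/v1.png",cv2.resize(a[130:430,150:550],(800,600),interpolation=cv2.INTER_CUBIC))
E
```

```text
(no output)
```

View pics/v1.png

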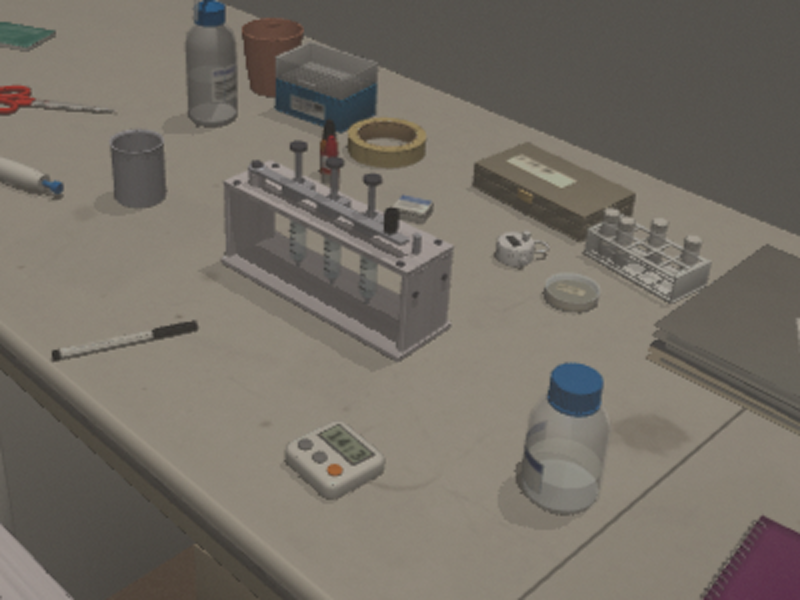

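The picture shows the rack mid-bench, with thumbs at about (299,203), (317,211) and (336,220). The knob is at (345,235), the beaker is on the left at (219,225), and the buffer bottle is on the right. Next I raise and turn the tool, then move over the rack.

carry_out([
  {"translation": [0,0,-0.01],"spin": 0.122,"jaw": 0.0},
  {"translation": [0,0,-0.01],"spin": 0.122,"jaw": 0.0},
  {"translation": [0,0,-0.01],"spin": 0.122,"jaw": 0.0},
  {"translation": [0,0,-0.01],"spin": 0.122,"jaw": 0.0},
  {"translation": [0,0,-0.01],"spin": 0.122,"jaw": 0.0},
  {"translation": [0,0,-0.01],"spin": 0.122,"jaw": 0.0},
  {"translation": [0,0,-0.01],"spin": 0.122,"jaw": 0.0},
  {"translation": [0,0,-0.01],"spin": 0.122,"jaw": 0.0},
])

```text
time: 1.87
tool_pos: [206.7, 563.2, 311.8]
tcp_rot: [180.0, -0.0, 103.6]
ft_force: [-0.2, -0.3, 0.3]
finger_gap: 0.1
grip_force: 0.0
```

carry_out([
  {"translation": [-0.012,0.004,0],"spin": 0.122,"jaw": 0.0},
  {"translation": [-0.012,0.004,0],"spin": 0.122,"jaw": 0.0},
  {"translation": [-0.033,0.023,0],"jaw": 0.0},
  {"translation": [-0.033,0.023,0],"jaw": 0.0},
  {"translation": [-0.033,0.023,0],"jaw": 0.0},
  {"translation": [-0.033,0.023,0],"jaw": 0.0},
  {"translation": [-0.033,0.023,0],"jaw": 0.0},
  {"translation": [-0.033,0.023,0],"jaw": 0.0},
])

```text
invalid input
```

carry_out([
  {"translation": [-0.034,0.023,0],"jaw": 0.0},
  {"translation": [-0.034,0.023,0],"jaw": 0.0},
  {"translation": [-0.034,0.023,0],"jaw": 0.0},
  {"translation": [-0.034,0.023,0],"jaw": 0.0},
  {"translation": [-0.034,0.023,0],"jaw": 0.0},
  {"translation": [-0.034,0.02,0],"jaw": 0.0},
  {"translation": [-0.034,0.02,0],"jaw": 0.0},
  {"translation": [0,0,0],"jaw": 0.0},
])

```text
invalid input
```

```bash
python3 - <<'E'
from h import *
np.set_printoptions(precision=1,suppress=True)
s=r.sense();print(s["time"],s["tool_pos"],s["tcp_rot"],s["ft_force"],s["finger_gap"],s["joint_pos"])
p=r.snapshot("wrist");cv2.imwrite("pics/w1.png",p["pixels"]);print(np.array(p["extrinsics"]))
for t,z in (("thumb_a",158),("keeper_pivot",120.5),("keeper_knob",133.5),("rack",0),("beaker",0)):
  for d in r.landmark_of(p,t)[:4]:print(t,round(d["score"],2),np.array(d["xy"]),atz(p,d["xy"],z))
E
```

```text
1.8667 [206.7 563.2 311.8] [180.   -0.  103.6] [-0.2 -0.3  0.3] 0.05194726969603357 [65.   6.4 78.1  0.  95.5 51.4]
[[  1.    0.2   0.1 188. ]
 [  0.2  -0.9  -0.3 642.9]
 [ -0.    0.3  -0.9 454.7]
 [  0.    0.    0.    1. ]]
```

View pics/w1.png

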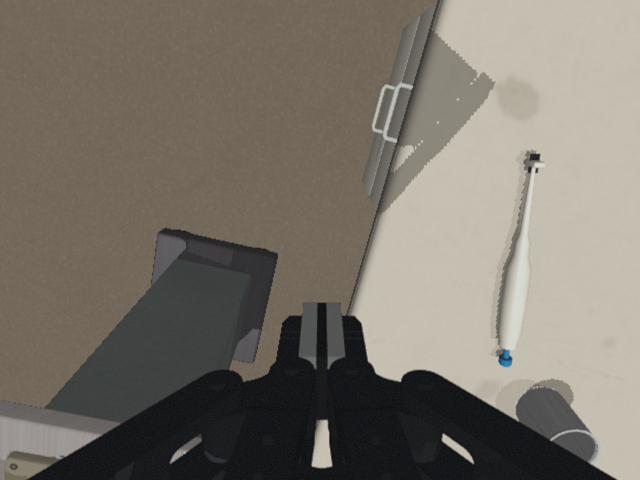

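The wrist picture shows the beaker at the lower right (560,420) and the hand still off the bench area. The rows need every field, so I'll send the moves again.

carry_out([
  {"translation": [-0.012,0.004,0],"spin": 0.119,"jaw": 0.0},
  {"translation": [-0.012,0.004,0],"spin": 0.119,"jaw": 0.0},
  {"translation": [-0.036,0.021,0],"spin": 0,"jaw": 0.0},
  {"translation": [-0.036,0.021,0],"spin": 0,"jaw": 0.0},
  {"translation": [-0.036,0.021,0],"spin": 0,"jaw": 0.0},
  {"translation": [-0.036,0.021,0],"spin": 0,"jaw": 0.0},
  {"translation": [-0.036,0.021,0],"spin": 0,"jaw": 0.0},
  {"translation": [-0.036,0.021,0],"spin": 0,"jaw": 0.0},
])

```text
time: 2.83
tool_pos: [346.2, 323.9, 310.4]
tcp_rot: [-180.0, 0.0, 90.5]
ft_force: [1.1, 0.0, -1.2]
finger_gap: 0.3
grip_force: 0.0
```

carry_out([
  {"translation": [-0.036,0.021,0],"spin": 0,"jaw": 0.0},
  {"translation": [-0.036,0.021,0],"spin": 0,"jaw": 0.0},
  {"translation": [-0.036,0.021,0],"spin": 0,"jaw": 0.0},
  {"translation": [-0.036,0.021,0],"spin": 0,"jaw": 0.0},
  {"translation": [-0.036,0.021,0],"spin": 0,"jaw": 0.0},
  {"translation": [-0.036,0.021,0],"spin": 0,"jaw": 0.0},
  {"translation": [-0.036,0.021,0],"spin": 0,"jaw": 0.0},
  {"translation": [-0.036,0.021,0],"spin": 0,"jaw": 0.0},
])

```text
time: 3.5
tool_pos: [515.7, 36.7, 310.5]
tcp_rot: [-180.0, -0.0, 90.4]
ft_force: [0.4, 0.3, 0.1]
finger_gap: 0.0
grip_force: 0.0
```

carry_out([
  {"translation": [-0.036,0.021,0],"spin": 0,"jaw": 0.0},
  {"translation": [-0.036,0.021,0],"spin": 0,"jaw": 0.0},
  {"translation": [-0.03,0.005,0],"spin": 0,"jaw": 0.0},
  {"translation": [0,0,0],"spin": 0,"jaw": 0.0},
  {"translation": [0,0,0],"spin": 0,"jaw": 0.0},
  {"translation": [0,0,0],"spin": 0,"jaw": 0.0},
  {"translation": [0,0,0],"spin": 0,"jaw": 0.0},
  {"translation": [0,0,0],"spin": 0,"jaw": 0.0},
])

```text
time: 4.17
tool_pos: [562.7, -61.7, 311.4]
tcp_rot: [180.0, -0.0, 90.4]
ft_force: [-0.2, -0.2, 1.0]
finger_gap: -0.1
grip_force: 0.0
```

```bash
cat > look.py <<'E'
from h import *
import sys
np.set_printoptions(precision=1,suppress=True)
s=r.sense();print(s["time"],s["tool_pos"],s["tcp_rot"],s["ft_force"],s["finger_gap"],s["joint_pos"])
p=r.snapshot("wrist");cv2.imwrite(sys.argv[1],p["pixels"]);print(np.array(p["extrinsics"])[:3])
for t,z in (("thumb_a",158),("keeper_pivot",120.5),("keeper_knob",133.5),("rack",0),("beaker",0)):
  for d in r.landmark_of(p,t)[:4]:print(t,round(d["score"],2),np.array(d["xy"]),atz(p,d["xy"],z))
E
python3 look.py pics/w2.png
```

```text
4.1667 [562.7 -61.7 311.4] [180.   -0.   90.4] [-0.2 -0.2  1. ] -0.05863329076162144 [-11.5   1.1  83.7   0.   95.2 -11.9]
[[  1.    0.    0.  562.5]
 [  0.   -0.9  -0.3  20.2]
 [ -0.    0.3  -0.9 454.3]]
thumb_a 0.98 [339.7 153.8] [574.7 -19.3 158. ]
thumb_a 0.96 [332.5  73.6] [569.   31.6 158. ]
keeper_knob 0.69 [316.9 205.7] [559.1 -61.9 133.5]
rack 0.89 [329.6  82.9] [569.8  29.1   0. ]
beaker 0.66 [315.3 204.9] [555.9 -95.2   0. ]
beaker 0.29 [327.3  21.7] [566.9  83.8   0. ]
```

View pics/w2.png

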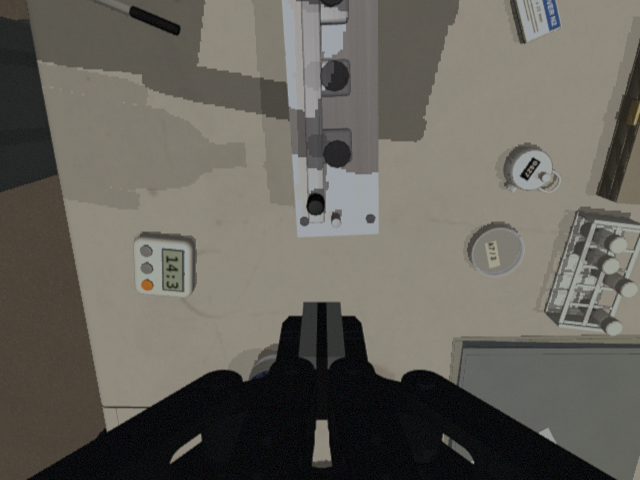

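The wrist view shows two thumbs at (337,154) and (334,74), the knob at (316,204), and the rack turned by a few degrees. I'll back off in y to see the whole rack.

carry_out([
  {"translation": [-0.03,0,0],"spin": 0,"jaw": 0.0},
  {"translation": [-0.03,0,0],"spin": 0,"jaw": 0.0},
  {"translation": [-0.03,0,0],"spin": 0,"jaw": 0.0},
  {"translation": [0,0,0],"spin": 0,"jaw": 0.0},
  {"translation": [0,0,0],"spin": 0,"jaw": 0.0},
  {"translation": [0,0,0],"spin": 0,"jaw": 0.0},
  {"translation": [0,0,0],"spin": 0,"jaw": 0.0},
  {"translation": [0,0,0],"spin": 0,"jaw": 0.0},
])

```text
time: 5.13
tool_pos: [563.5, -151.9, 311.4]
tcp_rot: [180.0, -0.0, 90.4]
ft_force: [0.1, -0.7, 0.2]
finger_gap: -0.3
grip_force: 0.0
```

```bash
python3 look.py pics/w3.png
```

```text
5.1333 [ 563.5 -151.9  311.4] [180.   -0.   90.4] [ 0.1 -0.7  0.2] -0.3275641036808165 [-20.1   3.8  80.9   0.   95.3 -20.5]
[[  1.    0.    0.  563.4]
 [  0.   -0.9  -0.3 -70. ]
 [ -0.    0.3  -0.9 454.4]]
thumb_a 0.92 [340.3   6.5] [574.2 -20.  158. ]
keeper_knob 0.95 [312.   79.4] [556.2 -61.5 133.5]
```

View pics/w3.png

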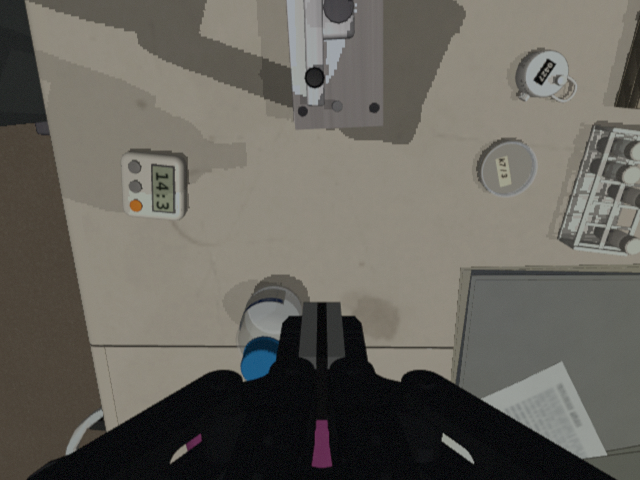

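That moved the view the wrong way: it shows only the knob (315,77), thumb C (340,7) and the buffer bottle (265,320). The camera sees further towards +y from over C, so I'll go there.

carry_out([
  {"translation": [0.033,0.003,0],"spin": 0,"jaw": 0.0},
  {"translation": [0.033,0.003,0],"spin": 0,"jaw": 0.0},
  {"translation": [0.033,0.003,0],"spin": 0,"jaw": 0.0},
  {"translation": [0.033,0.002,0],"spin": 0,"jaw": 0.0},
  {"translation": [0,0,0],"spin": 0,"jaw": 0.0},
  {"translation": [0,0,0],"spin": 0,"jaw": 0.0},
  {"translation": [0,0,0],"spin": 0,"jaw": 0.0},
  {"translation": [0,0,0],"spin": 0,"jaw": 0.0},
])

```text
time: 6.1
tool_pos: [573.7, -21.9, 311.3]
tcp_rot: [-180.0, 0.0, 90.2]
ft_force: [0.0, -0.9, -1.3]
finger_gap: 0.1
grip_force: 0.0
```

```bash
python3 look.py pics/w4.png
```

```text
6.1 [573.7 -21.9 311.3] [-180.     0.    90.2] [ 0.  -0.9 -1.3] 0.08993860800729794 [-7.3  2.3 82.4 -0.  95.2 -7.5]
[[  1.    0.   -0.  573.8]
 [  0.   -0.9  -0.3  60.1]
 [ -0.    0.3  -0.9 454.2]]
thumb_a 0.89 [321.1 208.9] [573.3 -18.1 158. ]
thumb_a 0.66 [313.8 136.5] [568.2  31.9 158. ]
thumb_a 0.62 [311.2  57.3] [566.6  81.  158. ]
keeper_pivot 0.32 [299.2 254. ] [555.3 -66.5 120.5]
keeper_knob 0.89 [297.2 255.9] [554.4 -63.2 133.5]
rack 0.65 [322.6 122.9] [574.2  30.4   0. ]
rack 0.46 [314.4 135.9] [565.8  17.4   0. ]
beaker 0.7 [318.5 123. ] [570.   30.3   0. ]
beaker 0.3 [321.6 173.7] [573.4 -21.6   0. ]
```

C is near (574,-19), B (568.6,31.8) and A (566.5,81), which puts the rack's yaw at about 4°. Descending on C.

carry_out([
  {"translation": [0.003,0,0.03],"spin": 0,"jaw": 0.0},
  {"translation": [0,0,0.035],"spin": 0,"jaw": 0.0},
  {"translation": [0,0,0.035],"spin": 0,"jaw": 0.0},
  {"translation": [0,0,0.03],"spin": 0,"jaw": 0.0},
  {"translation": [0,0,0.015],"spin": 0,"jaw": 0.0},
  {"translation": [0,0,0.003],"spin": 0,"jaw": 0.0},
  {"translation": [0,0,0.001],"spin": 0,"jaw": 0.0},
  {"translation": [0,0,0],"spin": 0,"jaw": 0.0},
])

```text
time: 7.07
tool_pos: [574.4, -18.2, 163.6]
tcp_rot: [179.9, 0.0, 90.3]
ft_force: [-0.4, 0.5, 0.3]
finger_gap: -0.2
grip_force: 0.0
```

carry_out([
  {"translation": [0,0,0.001],"spin": 0,"jaw": 0.0},
  {"translation": [0,0,0.002],"spin": 0,"jaw": 0.0},
  {"translation": [0,0,0.002],"spin": 0,"jaw": 0.0},
  {"translation": [0,0,0.002],"spin": 0,"jaw": 0.0},
  {"translation": [0,0,0.001],"spin": 0,"jaw": 0.0},
  {"translation": [0,0,0.001],"spin": 0,"jaw": 0.0},
  {"translation": [0,0,0.001],"spin": 0,"jaw": 0.0},
  {"translation": [0,0,0],"spin": 0,"jaw": 0.0},
])

```text
time: 7.73
tool_pos: [573.8, -17.9, 152.3]
tcp_rot: [180.0, 0.0, 90.3]
ft_force: [1.7, -0.7, 2.2]
finger_gap: -0.2
grip_force: 1.2
```

carry_out([
  {"translation": [0,0,0.001],"spin": 0,"jaw": 0.0},
  {"translation": [0,0,0.001],"spin": 0,"jaw": 0.0},
  {"translation": [0,0,0.001],"spin": 0,"jaw": 0.0},
  {"translation": [0,0,0.001],"spin": 0,"jaw": 0.0},
  {"translation": [0,0,0],"spin": 0,"jaw": 0.0},
  {"translation": [0,0,0],"spin": 0,"jaw": 0.0},
  {"translation": [0,0,0],"spin": 0,"jaw": 0.0},
  {"translation": [0,0,0],"spin": 0,"jaw": 0.0},
])

```text
time: 8.4
tool_pos: [573.4, -17.9, 148.1]
tcp_rot: [-180.0, -0.0, 90.3]
ft_force: [-0.3, 0.1, -0.1]
finger_gap: 0.2
grip_force: 0.4
```

C looks free; pressing on.

carry_out([
  {"translation": [0,0,0.002],"spin": 0,"jaw": 0.0},
  {"translation": [0,0,0.002],"spin": 0,"jaw": 0.0},
  {"translation": [0,0,0.002],"spin": 0,"jaw": 0.0},
  {"translation": [0,0,0.002],"spin": 0,"jaw": 0.0},
  {"translation": [0,0,0.002],"spin": 0,"jaw": 0.0},
  {"translation": [0,0,0.002],"spin": 0,"jaw": 0.0},
  {"translation": [0,0,0.002],"spin": 0,"jaw": 0.0},
  {"translation": [0,0,0.002],"spin": 0,"jaw": 0.0},
])

```text
time: 9.07
tool_pos: [573.7, -17.9, 132.1]
tcp_rot: [180.0, 0.0, 90.3]
ft_force: [1.1, 0.2, 2.0]
finger_gap: 0.1
grip_force: 1.2
```

carry_out([
  {"translation": [0,0,0.001],"spin": 0,"jaw": 0.0},
  {"translation": [0,0,0.001],"spin": 0,"jaw": 0.0},
  {"translation": [0,0,0.0005],"spin": 0,"jaw": 0.0},
  {"translation": [0,0,0.0005],"spin": 0,"jaw": 0.0},
  {"translation": [0,0,0],"spin": 0,"jaw": 0.0},
  {"translation": [0,0,0],"spin": 0,"jaw": 0.0},
  {"translation": [0,0,0],"spin": 0,"jaw": 0.0},
  {"translation": [0,0,0],"spin": 0,"jaw": 0.0},
])

```text
time: 9.73
tool_pos: [573.2, -17.8, 128.9]
tcp_rot: [-179.9, -0.0, 90.3]
ft_force: [-0.2, -0.5, 0.7]
finger_gap: -0.1
grip_force: 0.2
```

carry_out([
  {"translation": [0,0,0.0005],"spin": 0,"jaw": 0.0},
  {"translation": [0,0,0.0005],"spin": 0,"jaw": 0.0},
  {"translation": [0,0,0.0005],"spin": 0,"jaw": 0.0},
  {"translation": [0,0,0],"spin": 0,"jaw": 0.0},
  {"translation": [0,0,0],"spin": 0,"jaw": 0.0},
  {"translation": [0,0,0],"spin": 0,"jaw": 0.0},
  {"translation": [0,0,0],"spin": 0,"jaw": 0.0},
  {"translation": [0,0,0],"spin": 0,"jaw": 0.0},
])

```text
time: 10.4
tool_pos: [573.6, -17.9, 128.1]
tcp_rot: [-180.0, -0.0, 90.3]
ft_force: [-3.6, 1.1, 5.8]
finger_gap: 0.0
grip_force: 2.6
```

C is home on its hard stop at z = 128. Now B.

carry_out([
  {"translation": [0,0,-0.035],"spin": 0,"jaw": 0.0},
  {"translation": [0.025,-0.0025,-0.002],"spin": 0,"jaw": 0.0},
  {"translation": [0.025,-0.0025,0],"spin": 0,"jaw": 0.0},
  {"translation": [0,0,0.003],"spin": 0,"jaw": 0.0},
  {"translation": [0,0,0.002],"spin": 0,"jaw": 0.0},
  {"translation": [0,0,0.002],"spin": 0,"jaw": 0.0},
  {"translation": [0,0,0.001],"spin": 0,"jaw": 0.0},
  {"translation": [0,0,0.001],"spin": 0,"jaw": 0.0},
])

```text
time: 11.07
tool_pos: [568.4, 31.4, 155.5]
tcp_rot: [-180.0, -0.0, 90.2]
ft_force: [-0.5, 0.6, 1.7]
finger_gap: 0.3
grip_force: 1.2
```

carry_out([
  {"translation": [0,0,0.001],"spin": 0,"jaw": 0.0},
  {"translation": [0,0,0.001],"spin": 0,"jaw": 0.0},
  {"translation": [0,0,0.001],"spin": 0,"jaw": 0.0},
  {"translation": [0,0,0.001],"spin": 0,"jaw": 0.0},
  {"translation": [0,0,0.001],"spin": 0,"jaw": 0.0},
  {"translation": [0,0,0],"spin": 0,"jaw": 0.0},
  {"translation": [0,0,0],"spin": 0,"jaw": 0.0},
  {"translation": [0,0,0],"spin": 0,"jaw": 0.0},
])

```text
time: 11.73
tool_pos: [568.3, 31.9, 150.5]
tcp_rot: [-180.0, 0.0, 90.3]
ft_force: [-0.0, -0.5, 0.5]
finger_gap: 0.0
grip_force: 0.0
```

B is free too; sending it home.

carry_out([
  {"translation": [0,0,0.002],"spin": 0,"jaw": 0.0},
  {"translation": [0,0,0.0025],"spin": 0,"jaw": 0.0},
  {"translation": [0,0,0.0025],"spin": 0,"jaw": 0.0},
  {"translation": [0,0,0.0025],"spin": 0,"jaw": 0.0},
  {"translation": [0,0,0.0025],"spin": 0,"jaw": 0.0},
  {"translation": [0,0,0.0025],"spin": 0,"jaw": 0.0},
  {"translation": [0,0,0.0025],"spin": 0,"jaw": 0.0},
  {"translation": [0,0,0.0025],"spin": 0,"jaw": 0.0},
])

```text
time: 12.4
tool_pos: [568.4, 32.0, 131.0]
tcp_rot: [-180.0, 0.0, 90.3]
ft_force: [-0.1, -0.6, 2.3]
finger_gap: 0.3
grip_force: 1.2
```

carry_out([
  {"translation": [0,0,0.001],"spin": 0,"jaw": 0.0},
  {"translation": [0,0,0.0005],"spin": 0,"jaw": 0.0},
  {"translation": [0,0,0.0005],"spin": 0,"jaw": 0.0},
  {"translation": [0,0,0.0005],"spin": 0,"jaw": 0.0},
  {"translation": [0,0,0.0005],"spin": 0,"jaw": 0.0},
  {"translation": [0,0,0],"spin": 0,"jaw": 0.0},
  {"translation": [0,0,0],"spin": 0,"jaw": 0.0},
  {"translation": [0,0,0],"spin": 0,"jaw": 0.0},
])

```text
time: 13.07
tool_pos: [568.4, 32.0, 128.2]
tcp_rot: [-180.0, 0.0, 90.3]
ft_force: [-1.9, 1.1, 1.0]
finger_gap: -0.2
grip_force: 0.7
```

carry_out([
  {"translation": [0,0,-0.035],"spin": 0,"jaw": 0.0},
  {"translation": [0.025,-0.001,-0.002],"spin": 0,"jaw": 0.0},
  {"translation": [0.025,-0.001,0],"spin": 0,"jaw": 0.0},
  {"translation": [0,0,0.003],"spin": 0,"jaw": 0.0},
  {"translation": [0,0,0.002],"spin": 0,"jaw": 0.0},
  {"translation": [0,0,0.002],"spin": 0,"jaw": 0.0},
  {"translation": [0,0,0.001],"spin": 0,"jaw": 0.0},
  {"translation": [0,0,0.001],"spin": 0,"jaw": 0.0},
])

```text
time: 13.73
tool_pos: [566.2, 81.4, 156.2]
tcp_rot: [-180.0, -0.0, 90.2]
ft_force: [-1.1, 0.8, 4.0]
finger_gap: -0.1
grip_force: 1.9
```

carry_out([
  {"translation": [0,0,0.001],"spin": 0,"jaw": 0.0},
  {"translation": [0,0,0.001],"spin": 0,"jaw": 0.0},
  {"translation": [0,0,0.001],"spin": 0,"jaw": 0.0},
  {"translation": [0,0,0.0005],"spin": 0,"jaw": 0.0},
  {"translation": [0,0,0],"spin": 0,"jaw": 0.0},
  {"translation": [0,0,0],"spin": 0,"jaw": 0.0},
  {"translation": [0,0,0],"spin": 0,"jaw": 0.0},
  {"translation": [0,0,0],"spin": 0,"jaw": 0.0},
])

```text
time: 14.4
tool_pos: [566.3, 81.9, 153.0]
tcp_rot: [180.0, 0.0, 90.3]
ft_force: [-1.5, 0.2, 5.8]
finger_gap: -0.0
grip_force: 2.6
```

A's resistance builds (5.8 N held at 5 mm), so A is the blocked one. Lifting off and going for a close look at the knob.

carry_out([
  {"translation": [0,0,-0.04],"spin": 0,"jaw": 0.0},
  {"translation": [-0.02,0,-0.03],"spin": 0,"jaw": 0.03},
  {"translation": [-0.04,0,0],"spin": 0,"jaw": 0.03},
  {"translation": [-0.04,0,0],"spin": 0,"jaw": 0.03},
  {"translation": [-0.04,0,0],"spin": 0,"jaw": 0.03},
  {"translation": [-0.03,-0.003,0],"spin": 0,"jaw": 0.03},
  {"translation": [0,0,0],"spin": 0,"jaw": 0.03},
  {"translation": [0,0,0],"spin": 0,"jaw": 0.03},
])

```text
time: 15.07
tool_pos: [563.5, -89.8, 222.0]
tcp_rot: [-179.9, -0.0, 90.1]
ft_force: [0.3, 0.1, 0.1]
finger_gap: 30.0
grip_force: 0.0
```

```bash
python3 look.py pics/w5.png
```

```text
15.0667 [563.5 -89.8 222. ] [-179.9   -0.    90.1] [0.3 0.1 0.1] 29.95692281308054 [-14.2   3.2  90.7  -0.   86.1 -14.3]
[[  1.    0.   -0.  564. ]
 [  0.   -0.9  -0.3  -7.8]
 [ -0.    0.3  -0.9 364.9]]
thumb_a 0.96 [338.9 116.6] [571.4 -18.5 158. ]
thumb_a 0.83 [333.8   5.6] [568.6  27.3 158. ]
keeper_knob 0.97 [314.3 194. ] [559.5 -60.5 133.5]
rack 0.97 [333.3  39.7] [572.   30.6   0. ]
rack 0.5 [331.3  40.8] [570.5  29.9   0. ]
```

View pics/w5.png

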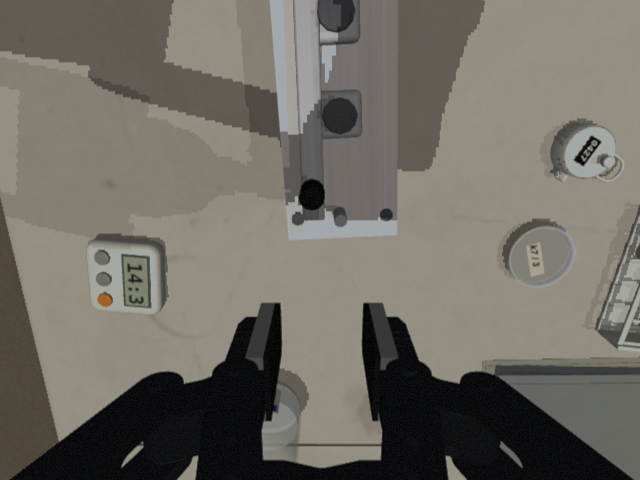

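The view shows the knob at (312,194), the small stop post at (340,217), and thumbs C and B both home. The knob is at about (560,-60) in world coordinates. I'll straddle it at z≈127, above the stop post.

carry_out([
  {"translation": [0.034,-0.0035,0.02],"spin": 0,"jaw": 0.03},
  {"translation": [0,0,0.03],"spin": -0.05,"jaw": 0.03},
  {"translation": [0,0,0.02],"spin": 0,"jaw": 0.03},
  {"translation": [0,0,0.01],"spin": 0,"jaw": 0.03},
  {"translation": [0,0,0.01],"spin": 0,"jaw": 0.03},
  {"translation": [0,0,0.005],"spin": 0,"jaw": 0.03},
  {"translation": [0,0,0],"spin": 0,"jaw": 0.02},
  {"translation": [0,0,0],"spin": 0,"jaw": 0.018},
])

```text
time: 16.03
tool_pos: [560.9, -54.2, 128.7]
tcp_rot: [179.9, 0.0, 93.1]
ft_force: [0.1, -0.1, -0.3]
finger_gap: 17.9
grip_force: 0.2
```

```bash
cat > arc.py <<'E'
from h import *
np.set_printoptions(precision=4,suppress=True)
s=r.sense();print(s["time"],s["tool_pos"],s["tcp_rot"],s["ft_force"],s["finger_gap"])
th=np.radians(3.5);c=np.array([569.5,31.3]);R=np.array([[np.cos(th),-np.sin(th)],[np.sin(th),np.cos(th)]])
pv=c+R@[-13,98];print("pivot",pv,"knob",c+R@[-13,-90])
E
python3 arc.py
```

```text
16.0333 [560.9109 -54.2076 128.6764] [179.9418   0.0158  93.133 ] [ 0.056  -0.0825 -0.2714] 17.90176743632774
pivot [550.5415 128.3236] knob [562.0186 -59.3258]
```

The knob is straddled, since the gap of 18 mm exceeds the 14 mm knob and there's no force. Swinging the arc open: each row is spin φ with translation [R(1-cosφ), -R sinφ], R = 183.

carry_out([
  {"translation": [0.0003,-0.011,0],"spin": 0.06,"jaw": 0.018},
  {"translation": [0.0003,-0.011,0],"spin": 0.06,"jaw": 0.018},
  {"translation": [0.0003,-0.011,0],"spin": 0.06,"jaw": 0.018},
  {"translation": [0.0003,-0.011,0],"spin": 0.06,"jaw": 0.018},
  {"translation": [0.0003,-0.011,0],"spin": 0.06,"jaw": 0.018},
  {"translation": [0.0003,-0.011,0],"spin": 0.06,"jaw": 0.018},
  {"translation": [0.0003,-0.011,0],"spin": 0.06,"jaw": 0.018},
  {"translation": [0.0003,-0.011,0],"spin": 0.06,"jaw": 0.018},
])

```text
time: 16.7
tool_pos: [475.4, -38.5, 129.6]
tcp_rot: [179.8, -0.0, 65.4]
ft_force: [0.9, 0.0, -0.0]
finger_gap: 18.1
grip_force: 0.2
```

carry_out([
  {"translation": [0.0003,-0.011,0],"spin": 0.06,"jaw": 0.018},
  {"translation": [0.0003,-0.011,0],"spin": 0.06,"jaw": 0.018},
  {"translation": [0.0003,-0.011,0],"spin": 0.06,"jaw": 0.018},
  {"translation": [0.0003,-0.011,0],"spin": 0.06,"jaw": 0.018},
  {"translation": [0.0003,-0.011,0],"spin": 0.06,"jaw": 0.018},
  {"translation": [0.0003,-0.011,0],"spin": 0.06,"jaw": 0.018},
  {"translation": [0.0003,-0.011,0],"spin": 0.06,"jaw": 0.018},
  {"translation": [0.0003,-0.011,0],"spin": 0.06,"jaw": 0.018},
])

```text
time: 17.37
tool_pos: [406.7, 15.4, 129.6]
tcp_rot: [179.9, -0.1, 37.9]
ft_force: [1.4, -0.5, -0.4]
finger_gap: 18.1
grip_force: 0.2
```

```bash
python3 arc.py
```

```text
17.3667 [406.7034  15.3931 129.6254] [179.861   -0.1401  37.9362] [ 1.364  -0.4778 -0.3638] 18.07345395104618
pivot [550.5415 128.3236] knob [562.0186 -59.3258]
```

Keeper is swung about 0.96 rad. Releasing, lifting, and going to A.

carry_out([
  {"translation": [0,0,0],"spin": 0,"jaw": 0.026},
  {"translation": [0,0,-0.04],"spin": 0,"jaw": 0.026},
  {"translation": [0,0,-0.04],"spin": 0,"jaw": 0.026},
  {"translation": [0.028,0.0156,-0.01],"spin": 0,"jaw": 0.05},
  {"translation": [0.028,0.0156,0],"spin": 0,"jaw": 0.05},
  {"translation": [0.028,0.0156,0],"spin": 0,"jaw": 0.05},
  {"translation": [0.028,0.0156,0],"spin": 0,"jaw": 0.05},
  {"translation": [0.028,0.0156,0],"spin": 0,"jaw": 0.05},
])

```text
time: 18.03
tool_pos: [566.8, 40.2, 219.1]
tcp_rot: [179.9, -0.1, 38.3]
ft_force: [0.4, 0.2, 0.8]
finger_gap: 50.1
grip_force: 0.0
```

carry_out([
  {"translation": [0,0,0],"spin": -0.121,"jaw": 0.05},
  {"translation": [0,0,0],"spin": -0.121,"jaw": 0.05},
  {"translation": [0,0,0],"spin": -0.121,"jaw": 0.05},
  {"translation": [0,0,0],"spin": -0.121,"jaw": 0.05},
  {"translation": [0,0,0],"spin": -0.121,"jaw": 0.05},
  {"translation": [0,0,0],"spin": -0.121,"jaw": 0.05},
  {"translation": [0,0,0],"spin": -0.121,"jaw": 0.05},
  {"translation": [0,0,0],"spin": -0.121,"jaw": 0.05},
])

```text
time: 18.7
tool_pos: [565.1, 39.9, 218.8]
tcp_rot: [179.9, 0.0, 94.1]
ft_force: [0.2, 0.1, -0.5]
finger_gap: 50.0
grip_force: 0.0
```

```bash
python3 look.py pics/w6.png; python3 - <<'E'
from h import *
p=r.snapshot("scene")
for d in r.landmark_of(p,"beaker")[:2]: print(d["score"],atz(p,d["xy"],0))
for d in r.regions_of(p,"beaker")[:2]:
    ys,xs=np.nonzero(d["pixels"]);print(d["score"],xs.min(),xs.max(),ys.min(),ys.max())
p=r.snapshot("side")
for d in r.landmark_of(p,"beaker")[:2]: print(d["score"],atz(p,d["xy"],0))
E
```

```text
18.7 [565.1  39.9 218.8] [179.9   0.   94.1] [ 0.2  0.1 -0.5] 50.02612620795221 [-1.1  2.5 91.8 -0.  85.6 -5.2]
[[  1.    0.1   0.  559.5]
 [  0.1  -0.9  -0.3 121.7]
 [  0.    0.3  -0.9 361.8]]
thumb_a 0.89 [329.5 334.2] [572.5  -0.9 158. ]
thumb_a 0.84 [326.2 259.7] [567.6  41.8 158. ]
thumb_a 0.64 [330.4 182.8] [566.7  81.1 158. ]
thumb_a 0.29 [129.  381.1] [463.1 -38.6 158. ]
keeper_pivot 0.92 [305.6  79.1] [550.8 127.6 120.5]
keeper_knob 0.58 [ 34.9 271.3] [403.1  13.3 133.5]
keeper_knob 0.32 [ 69.  102.2] [433.  107.9 133.5]
beaker 0.59 [ 34.6 270.7] [311.4 -49.5   0. ]
0.94 [546.01192529 333.15872344   0.        ]
0.7 205 233 195 233
0.93 [534.82518323 320.03341694   0.        ]
0.4 [572.25446213  42.5886013    0.        ]
```

View pics/w6.png

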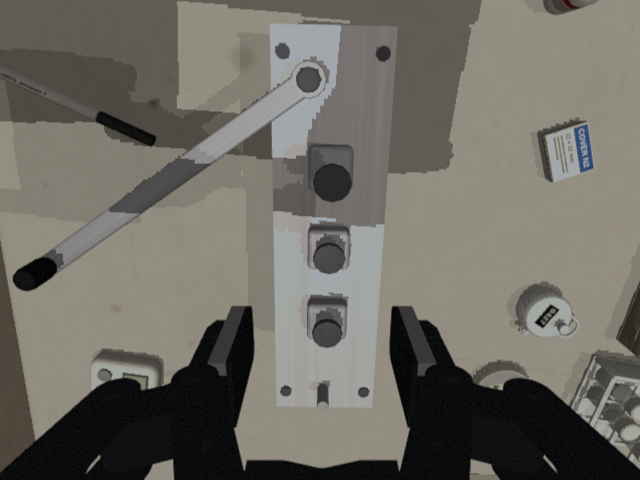

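The view shows the keeper open with its knob at (35,271), and A drawn at (332,182), darker and taller than the home B (328,258) and C (327,333). A is at (566.5,81). Descending to grip its collar across x.

carry_out([
  {"translation": [0.0205,0.002,0],"spin": 0,"jaw": 0.045},
  {"translation": [0.0208,0.0023,0.02],"spin": 0,"jaw": 0.045},
  {"translation": [0,0,0.025],"spin": 0,"jaw": 0.045},
  {"translation": [0,0,0.025],"spin": 0,"jaw": 0.045},
  {"translation": [0,0,0.02],"spin": 0,"jaw": 0.045},
  {"translation": [0,0,0.015],"spin": 0,"jaw": 0.045},
  {"translation": [0,0,0.008],"spin": 0,"jaw": 0.045},
  {"translation": [0,0,0],"spin": 0,"jaw": 0.045},
])

```text
time: 19.92
tool_pos: [564.2, 82.0, 102.4]
tcp_rot: [-179.8, 0.0, 93.6]
ft_force: [0.1, -0.6, 0.0]
finger_gap: 44.9
grip_force: 0.0
```

carry_out([
  {"translation": [0,0.002,0],"spin": 0,"jaw": 0.04},
  {"translation": [0,0,0],"spin": 0,"jaw": 0.034},
  {"translation": [0,0,0],"spin": 0,"jaw": 0.03},
  {"translation": [0,0,0],"spin": 0,"jaw": 0.027},
  {"translation": [0,0,0],"spin": 0,"jaw": 0.02},
  {"translation": [0,0,0],"spin": 0,"jaw": 0.01},
  {"translation": [0,0,0],"spin": 0,"jaw": 0.01},
  {"translation": [0,0,0],"spin": 0,"jaw": 0.01},
], squeeze=35)

```text
time: 20.58
tool_pos: [568.8, 82.2, 106.3]
tcp_rot: [179.9, 0.0, 93.6]
ft_force: [-1.0, 0.1, 6.0]
finger_gap: 25.4
grip_force: 35.0
```

Collar gripped (gap 25.4 mm, 35 N). Lifting straight up.

carry_out([
  {"translation": [0,0,-0.004],"spin": 0,"jaw": 0.01},
  {"translation": [0,0,-0.01],"spin": 0,"jaw": 0.01},
  {"translation": [0,0,-0.016],"spin": 0,"jaw": 0.01},
  {"translation": [0,0,-0.02],"spin": 0,"jaw": 0.01},
  {"translation": [0,0,-0.02],"spin": 0,"jaw": 0.01},
  {"translation": [0,0,-0.02],"spin": 0,"jaw": 0.01},
  {"translation": [0,0,-0.016],"spin": 0,"jaw": 0.01},
  {"translation": [0,0,-0.01],"spin": 0,"jaw": 0.01},
])

```text
time: 21.25
tool_pos: [568.6, 82.2, 223.9]
tcp_rot: [179.8, 0.0, 93.6]
ft_force: [-0.5, -0.1, -0.5]
finger_gap: 24.7
grip_force: 34.7
```

```bash
python3 - <<'E'
from h import *
np.set_printoptions(precision=1,suppress=True)
s=r.sense();print(s["time"],s["tool_pos"],s["ft_force"],s["finger_gap"])
ims=[]
obs=[]
for n in ("scene","side"):
    p=r.snapshot(n);ims.append(p["pixels"][150:350,190:440])
    for t in ("tip_a","thumb_a","beaker"):
        for d in r.landmark_of(p,t)[:4]:
            print(n,t,round(d["score"],2),np.array(d["xy"]),atz(p,d["xy"],0 if t=="beaker" else 117))
    g=r.regions_of(p,"beaker")
    if g:
        m=g[0]["pixels"];ys,xs=np.nonzero(m);print("beaker mask",xs.min(),xs.max(),ys.min(),ys.max())
        # fit: compare hull with projected cylinder
        from scipy.optimize import minimize
        import math
        def cost(v):
            pts=[proj(p,(v[0]+32.5*math.cos(a),v[1]+32.5*math.sin(a),z)) for a in np.linspace(0,6.28,24) for z in (0,75)]
            q=np.zeros(m.shape,np.uint8);cv2.fillConvexPoly(q,cv2.convexHull((np.array(pts)*16).astype(np.int32)),1,shift=4)
            return 1-(q.astype(bool)&m).sum()/(q.astype(bool)|m).sum()
        o=minimize(cost,[537,322],method="Nelder-Mead",options=dict(initial_simplex=[[527,312],[550,318],[535,340]]));print(n,o.x,o.fun)
    print([ (t,round(d["score"],2),d["xy"]) for t in ("keeper_knob",) for d in r.landmark_of(p,t)[:2]])
v=np.hstack([cv2.resize(i,(400,320)) for i in ims]);cv2.imwrite("pics/v7.png",v)
E
```

```text
21.25 [568.6  82.2 223.9] [-0.5 -0.1 -0.5] 24.742764719201393
scene tip_a 0.79 [315.8 273.1] [453.  -91.3 117. ]
scene tip_a 0.78 [332.2 281.6] [ 455.7 -129.1  117. ]
scene tip_a 0.62 [299.6 214.9] [580.1  91.1 117. ]
scene thumb_a 0.58 [298.2 144.6] [854.8 399.9 117. ]
scene thumb_a 0.39 [336.1 234.1] [579.1 -16.6 117. ]
scene thumb_a 0.36 [319.8 221.2] [592.4  43.3 117. ]
scene beaker 0.77 [220.1 229.9] [537.1 325.1   0. ]
scene beaker 0.24 [435.4 277.7] [ 755.1 -144.7    0. ]
beaker mask 205 232 195 233
scene [544.2 339.8] 0.11646951774340308
[('keeper_knob', 0.59, [255.7, 252.1])]
side tip_a 0.69 [312.2 278.9] [ 477.2 -156.1  117. ]
side tip_a 0.66 [300.  229.5] [573.1 113.7 117. ]
side tip_a 0.62 [323.5 287.2] [ 481.2 -201.   117. ]
side thumb_a 0.73 [223.2 289.9] [ 294.  -119.4  117. ]
side thumb_a 0.58 [327.6 241.3] [600.2  12.  117. ]
side thumb_a 0.45 [302.6 178.1] [773.2 527.8 117. ]
side thumb_a 0.38 [313.  237.5] [579.2  50.1 117. ]
side beaker 0.93 [257.  246.7] [528.1 317.7   0. ]
side beaker 0.44 [308.5 280.1] [567.8  55.    0. ]
side beaker 0.25 [340.4 248.2] [737.6 198.6   0. ]
beaker mask 249 271 216 246
side [548.9 347.2] 0.1418636995827538
[('keeper_knob', 0.7, [251.0, 249.9])]
```

View pics/v7.png

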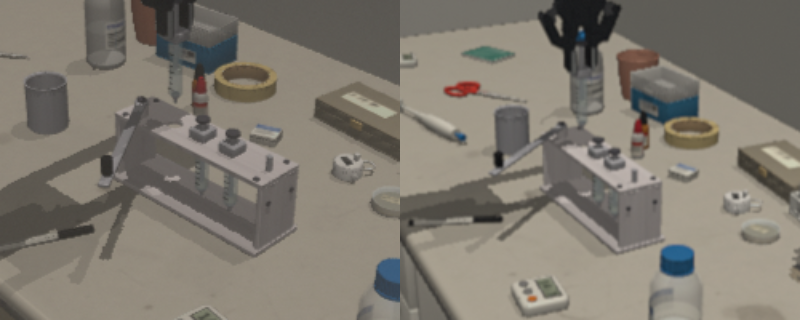

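The syringe is out of its hole and hanging from the hand, with B and C home in the rack. The beaker is at (45,100) in the left half of the picture. Moving towards it for a wrist look.

carry_out([
  {"translation": [0.02,-0.0027,0],"spin": 0,"jaw": 0.01},
  {"translation": [0.03,-0.0037,0],"spin": 0,"jaw": 0.01},
  {"translation": [0.03,-0.0037,0],"spin": 0,"jaw": 0.01},
  {"translation": [0.03,-0.0037,0],"spin": 0,"jaw": 0.01},
  {"translation": [0.025,-0.0037,0],"spin": 0,"jaw": 0.01},
  {"translation": [0.015,0,0],"spin": 0,"jaw": 0.01},
  {"translation": [0,0,0],"spin": 0,"jaw": 0.01},
  {"translation": [0,0,0],"spin": 0,"jaw": 0.01},
])

```text
time: 22.52
tool_pos: [540.9, 231.0, 220.6]
tcp_rot: [-180.0, 0.0, 93.7]
ft_force: [0.2, -0.5, -1.6]
finger_gap: 24.7
grip_force: 34.7
```

```bash
python3 - <<'E'
from h import *
np.set_printoptions(precision=1,suppress=True)
s=r.sense();print(s["time"],s["tool_pos"],s["tcp_rot"],s["ft_force"],s["finger_gap"])
p=r.snapshot("wrist");cv2.imwrite("pics/w8.png",p["pixels"])
for d in r.landmark_of(p,"beaker")[:2]: print(d["score"],d["xy"],atz(p,d["xy"],0))
for d in r.landmark_of(p,"tip_a")[:2]: print("tip",d["score"],d["xy"],atz(p,d["xy"],130))
for g in r.regions_of(p,"beaker")[:1]:
    m=g["pixels"];ys,xs=np.nonzero(m);print(xs.min(),xs.max(),ys.min(),ys.max())
E
```

```text
22.5167 [540.9 231.  220.6] [-180.     0.    93.7] [ 0.2 -0.5 -1.6] 24.70152499475125
0.8 [333.6, 57.6] [543.2 338.8   0. ]
0.67 [122.1, 315.1] [360.5 101.6   0. ]
tip 0.57 [323.2, 247.7] [542.1 228.4 130. ]
tip 0.42 [321.1, 420.4] [548.7 106.8 130. ]
289 392 0 103
```

View pics/w8.png

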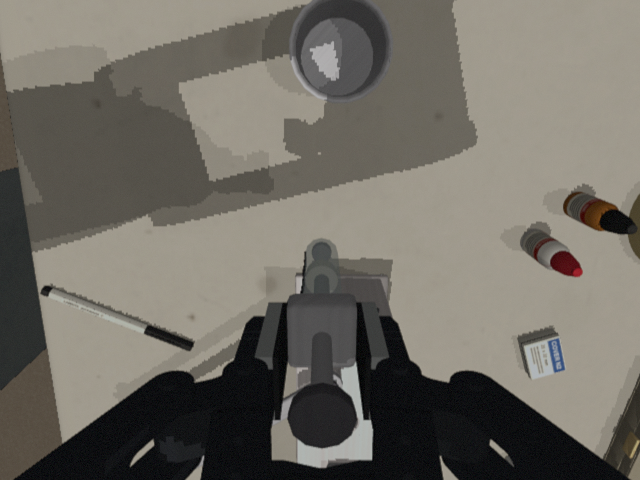

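The wrist view shows the beaker rim circle centred at about (340,49), its floor centre at about (336,58), and the hanging tip at (322,247).

```bash
python3 - <<'E'
from h import *
np.set_printoptions(precision=1,suppress=True)
p=r.snapshot("wrist");print("rim",atz(p,(340,49.5),75),"floor",atz(p,(336.5,58),4),"tip",atz(p,(322,244),127))
for x in (538,543,548):
  for y in (334,339): print(x,y,proj(p,(x,y,75)),proj(p,(x,y,4)))
E
```

```text
rim [546.  336.8  75. ] floor [546.1 336.9   4. ] tip [541.7 228.1 127. ]
538 334 [326.6  53.6] [325.8  61.4]
538 339 [327.2  44.8] [326.2  54.4]
543 334 [334.7  54.2] [332.2  61.8]
543 339 [335.3  45.3] [332.7  54.8]
548 334 [342.8  54.7] [338.7  62.2]
548 339 [343.5  45.9] [339.2  55.2]
```

The beaker is at (546,337). Moving over it, then lowering.

carry_out([
  {"translation": [0.02,0.0024,0],"spin": 0,"jaw": 0.01},
  {"translation": [0.025,0.003,0],"spin": 0,"jaw": 0.01},
  {"translation": [0.025,0.003,0],"spin": 0,"jaw": 0.01},
  {"translation": [0.0215,0.0024,0],"spin": 0,"jaw": 0.01},
  {"translation": [0.015,0.0011,0],"spin": 0,"jaw": 0.01},
  {"translation": [0,0,0],"spin": 0,"jaw": 0.01},
  {"translation": [0,0,0.015],"spin": 0,"jaw": 0.01},
  {"translation": [0,0,0.015],"spin": 0,"jaw": 0.01},
])

```text
time: 23.43
tool_pos: [547.2, 337.5, 191.8]
tcp_rot: [179.8, -0.0, 93.6]
ft_force: [-0.0, 0.5, -1.4]
finger_gap: 24.7
grip_force: 34.7
```

```bash
python3 - <<'E'
from h import *
np.set_printoptions(precision=1,suppress=True)
s=r.sense();print(s["time"],s["tool_pos"],s["tcp_rot"],s["ft_force"],s["finger_gap"])
ims=[]
p=r.snapshot("wrist");ims.append(cv2.resize(p["pixels"],(400,300)))
p=r.snapshot("scene");ims.append(cv2.resize(p["pixels"][120:270,140:340],(400,300)))
cv2.imwrite("pics/v9.png",np.hstack(ims))
E
```

```text
23.4333 [547.2 337.5 191.8] [179.8  -0.   93.6] [-0.   0.5 -1.4] 24.65414682370265
```

View pics/v9.png

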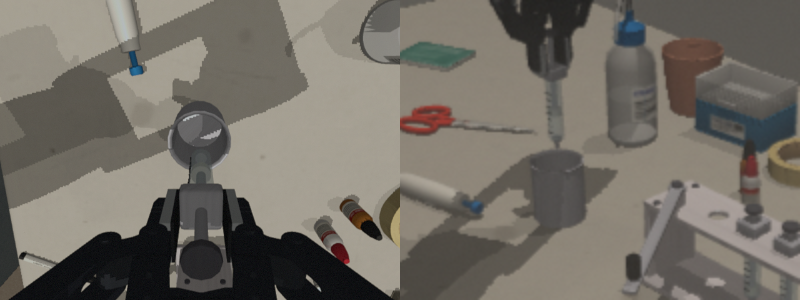

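The tip hangs over the middle of the beaker's mouth (right half, tip (557,148), rim centre (557,160)). Lowering.

carry_out([
  {"translation": [0,0,0.014],"spin": 0,"jaw": 0.01},
  {"translation": [0,0,0.014],"spin": 0,"jaw": 0.01},
  {"translation": [0,0,0.014],"spin": 0,"jaw": 0.01},
  {"translation": [0,0,0.014],"spin": 0,"jaw": 0.01},
  {"translation": [0,0,0.012],"spin": 0,"jaw": 0.01},
  {"translation": [0,0,0.01],"spin": 0,"jaw": 0.01},
  {"translation": [0,0,0.006],"spin": 0,"jaw": 0.01},
  {"translation": [0,0,0.003],"spin": 0,"jaw": 0.01},
])

```text
time: 24.2
tool_pos: [545.4, 337.5, 102.1]
tcp_rot: [-179.9, 0.0, 93.6]
ft_force: [1.0, 0.4, -0.4]
finger_gap: 24.6
grip_force: 34.7
```

carry_out([
  {"translation": [0,0,0.002],"spin": 0,"jaw": 0.01},
  {"translation": [0,0,0.001],"spin": 0,"jaw": 0.01},
  {"translation": [0,0,0.001],"spin": 0,"jaw": 0.01},
  {"translation": [0,0,0],"spin": 0,"jaw": 0.01},
  {"translation": [0,0,0],"spin": 0,"jaw": 0.01},
  {"translation": [0,0,0],"spin": 0,"jaw": 0.01},
  {"translation": [0,0,0],"spin": 0,"jaw": 0.01},
  {"translation": [0,0,0],"spin": 0,"jaw": 0.01},
])

```text
time: 24.87
tool_pos: [546.1, 337.9, 100.0]
tcp_rot: [180.0, -0.0, 93.6]
ft_force: [-0.5, -0.9, -0.8]
finger_gap: 25.0
grip_force: 34.7
```

carry_out([
  {"translation": [0,0,0.001],"spin": 0,"jaw": 0.01},
  {"translation": [0,0,0.001],"spin": 0,"jaw": 0.01},
  {"translation": [0,0,0],"spin": 0,"jaw": 0.01},
  {"translation": [0,0,0],"spin": 0,"jaw": 0.026},
  {"translation": [0,0,0],"spin": 0,"jaw": 0.028},
  {"translation": [0,0,0],"spin": 0,"jaw": 0.034},
  {"translation": [0,0,0],"spin": 0,"jaw": 0.045},
  {"translation": [0,0,0],"spin": 0,"jaw": 0.055},
])

```text
time: 25.53
tool_pos: [546.1, 337.9, 97.9]
tcp_rot: [180.0, -0.0, 93.6]
ft_force: [0.5, 0.6, 2.1]
finger_gap: 54.3
grip_force: 0.0
```

carry_out([
  {"translation": [0,0,0],"spin": 0,"jaw": 0.065},
  {"translation": [0,0,0],"spin": 0,"jaw": 0.075},
  {"translation": [0,0,0],"spin": 0,"jaw": 0.085},
  {"translation": [0,0,0],"spin": 0,"jaw": 0.085},
  {"translation": [0,0,0],"spin": 0,"jaw": 0.085},
  {"translation": [0,0,0],"spin": 0,"jaw": 0.085},
  {"translation": [0,0,0],"spin": 0,"jaw": 0.085},
  {"translation": [0,0,0],"spin": 0,"jaw": 0.085},
])

```text
time: 26.2
tool_pos: [546.0, 337.8, 97.8]
tcp_rot: [-180.0, 0.0, 93.6]
ft_force: [1.2, 1.1, 0.4]
finger_gap: 84.9
grip_force: 0.0
```

```bash
python3 - <<'E'
from h import *
np.set_printoptions(precision=1,suppress=True)
s=r.sense();print(s["time"],s["tool_pos"],s["tcp_rot"],s["ft_force"],s["finger_gap"])
ims=[]
p=r.snapshot("wrist");ims.append(cv2.resize(p["pixels"],(400,300)))
p=r.snapshot("scene");ims.append(cv2.resize(p["pixels"][120:270,140:340],(400,300)))
cv2.imwrite("pics/v10.png",np.hstack(ims))
E
```

```text
26.2 [546.  337.8  97.8] [-180.     0.    93.6] [1.2 1.1 0.4] 84.87381637059156
```

View pics/v10.png

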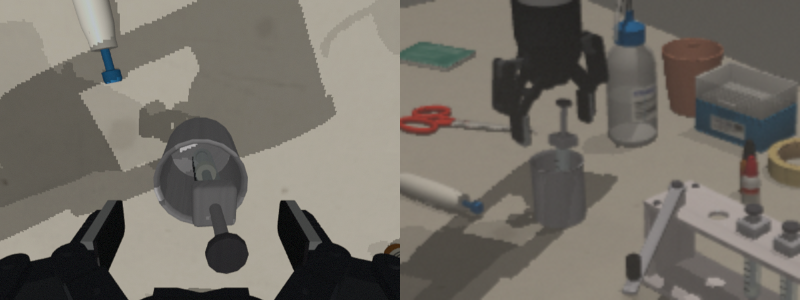

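The syringe stands in the beaker leaning on the rim, with the fingers clear on both sides. Lifting and returning to the knob.

carry_out([
  {"translation": [0,0,-0.02],"spin": 0,"jaw": 0.085},
  {"translation": [0,0,-0.035],"spin": 0,"jaw": 0.085},
  {"translation": [0,0,-0.04],"spin": 0,"jaw": 0.085},
  {"translation": [0,0,-0.037],"spin": 0,"jaw": 0.085},
  {"translation": [-0.03,-0.015,0],"spin": 0,"jaw": 0.04},
  {"translation": [-0.03,-0.015,0],"spin": 0,"jaw": 0.04},
  {"translation": [-0.03,-0.015,0],"spin": 0,"jaw": 0.04},
  {"translation": [-0.03,-0.015,0],"spin": 0,"jaw": 0.03},
])

```text
time: 26.97
tool_pos: [493.1, 213.3, 230.0]
tcp_rot: [180.0, -0.0, 93.6]
ft_force: [1.0, 0.3, -0.3]
finger_gap: 38.0
grip_force: 0.0
```

carry_out([
  {"translation": [-0.032,-0.0165,0],"spin": 0,"jaw": 0.03},
  {"translation": [-0.032,-0.0165,0],"spin": 0,"jaw": 0.03},
  {"translation": [-0.032,-0.0165,0],"spin": 0,"jaw": 0.03},
  {"translation": [-0.032,-0.0165,0],"spin": 0,"jaw": 0.03},
  {"translation": [-0.032,-0.0165,0],"spin": 0,"jaw": 0.03},
  {"translation": [-0.0326,-0.0165,0],"spin": 0,"jaw": 0.03},
  {"translation": [0,0,0],"spin": 0.122,"jaw": 0.03},
  {"translation": [0,0,0],"spin": 0.122,"jaw": 0.03},
])

```text
time: 27.63
tool_pos: [406.6, 13.9, 230.2]
tcp_rot: [179.9, 0.0, 79.1]
ft_force: [0.1, 0.5, 0.4]
finger_gap: 30.3
grip_force: 0.0
```

carry_out([
  {"translation": [0,0,0],"spin": 0.122,"jaw": 0.03},
  {"translation": [0,0,0],"spin": 0.122,"jaw": 0.03},
  {"translation": [0,0,0],"spin": 0.122,"jaw": 0.03},
  {"translation": [0,0,0],"spin": 0.122,"jaw": 0.03},
  {"translation": [0,0,0],"spin": 0.122,"jaw": 0.03},
  {"translation": [0,0,0],"spin": 0.118,"jaw": 0.03},
  {"translation": [0,0,0],"spin": 0,"jaw": 0.03},
  {"translation": [0,0,0],"spin": 0,"jaw": 0.03},
])

```text
time: 28.3
tool_pos: [407.1, 15.8, 229.9]
tcp_rot: [180.0, -0.0, 38.1]
ft_force: [-0.0, 0.0, 0.1]
finger_gap: 29.6
grip_force: 0.0
```

```bash
python3 - <<'E'
from h import *
np.set_printoptions(precision=1,suppress=True)
s=r.sense();print(s["time"],s["tool_pos"],s["tcp_rot"],s["finger_gap"])
p=r.snapshot("wrist")
for t,z in (("keeper_knob",133.5),("keeper_pivot",120.5)):
  for d in r.landmark_of(p,t)[:2]:print(t,round(d["score"],2),np.array(d["xy"]),atz(p,d["xy"],z))
obs=[]
for n in ("scene","side"):
  q=r.snapshot(n)
  for t,z in (("beaker",0),("keeper_knob",133.5)):
    for d in r.landmark_of(q,t)[:1]:print(n,t,round(d["score"],2),np.array(d["xy"]),atz(q,d["xy"],z))
E
```

```text
28.3 [407.1  15.8 229.9] [180.   -0.   38.1] 29.58030852170083
keeper_knob 0.94 [322.2 245.4] [404.4  13.6 133.5]
keeper_pivot 0.58 [455.  316.3] [415.7 -88.2 120.5]
scene beaker 0.68 [221.  227.9] [544.5 331.8   0. ]
scene keeper_knob 0.94 [256.7 250.6] [406.7  15.  133.5]
side beaker 0.94 [259.4 245.2] [538.3 324.9   0. ]
side keeper_knob 0.71 [252.7 249.6] [407.2  10.9 133.5]
```

The knob at (404,14) sits right between the fingers. Descending round it.

carry_out([
  {"translation": [0,0,0.03],"spin": 0,"jaw": 0.03},
  {"translation": [0,0,0.03],"spin": 0,"jaw": 0.03},
  {"translation": [0,0,0.02],"spin": 0,"jaw": 0.03},
  {"translation": [0,0,0.012],"spin": 0,"jaw": 0.03},
  {"translation": [0,0,0.008],"spin": 0,"jaw": 0.03},
  {"translation": [0,0,0],"spin": 0,"jaw": 0.022},
  {"translation": [0,0,0],"spin": 0,"jaw": 0.018},
  {"translation": [0,0,0],"spin": 0,"jaw": 0.018},
])

```text
time: 29.42
tool_pos: [407.9, 15.8, 131.0]
tcp_rot: [179.9, -0.1, 37.9]
ft_force: [0.4, 0.3, 1.0]
finger_gap: 17.9
grip_force: 0.0
```

carry_out([
  {"translation": [0.0003,0.011,0],"spin": -0.06,"jaw": 0.018},
  {"translation": [0.0003,0.011,0],"spin": -0.06,"jaw": 0.018},
  {"translation": [0.0003,0.011,0],"spin": -0.06,"jaw": 0.018},
  {"translation": [0.0003,0.011,0],"spin": -0.06,"jaw": 0.018},
  {"translation": [0.0003,0.011,0],"spin": -0.06,"jaw": 0.018},
  {"translation": [0.0003,0.011,0],"spin": -0.06,"jaw": 0.018},
  {"translation": [0.0003,0.011,0],"spin": -0.06,"jaw": 0.018},
  {"translation": [0.0003,0.011,0],"spin": -0.06,"jaw": 0.018},
])

```text
time: 30.08
tool_pos: [476.6, -39.0, 131.2]
tcp_rot: [179.9, -0.0, 65.6]
ft_force: [-0.5, 0.3, -0.5]
finger_gap: 17.7
grip_force: 0.2
```

carry_out([
  {"translation": [0.0003,0.011,0],"spin": -0.06,"jaw": 0.018},
  {"translation": [0.0003,0.011,0],"spin": -0.06,"jaw": 0.018},
  {"translation": [0.0003,0.011,0],"spin": -0.06,"jaw": 0.018},
  {"translation": [0.0003,0.011,0],"spin": -0.06,"jaw": 0.018},
  {"translation": [0.0003,0.011,0],"spin": -0.06,"jaw": 0.018},
  {"translation": [0.0003,0.011,0],"spin": -0.06,"jaw": 0.018},
  {"translation": [0.0001,0.006,0],"spin": -0.035,"jaw": 0.018},
  {"translation": [0,0,0],"spin": 0,"jaw": 0.018},
])

```text
time: 30.75
tool_pos: [546.8, -55.4, 131.3]
tcp_rot: [179.9, 0.0, 88.1]
ft_force: [0.4, -0.5, -0.6]
finger_gap: 18.0
grip_force: 0.0
```

carry_out([
  {"translation": [0,0.003,0],"spin": -0.016,"jaw": 0.018},
  {"translation": [0,0.003,0],"spin": -0.016,"jaw": 0.018},
  {"translation": [0,0.003,0],"spin": -0.016,"jaw": 0.018},
  {"translation": [0,0.002,0],"spin": -0.01,"jaw": 0.018},
  {"translation": [0,0.002,0],"spin": -0.01,"jaw": 0.018},
  {"translation": [0,0.001,0],"spin": -0.01,"jaw": 0.018},
  {"translation": [0,0.001,0],"spin": 0,"jaw": 0.018},
  {"translation": [0,0,0],"spin": 0,"jaw": 0.018},
])

```text
time: 31.42
tool_pos: [560.0, -55.1, 129.8]
tcp_rot: [180.0, 0.0, 92.5]
ft_force: [-0.5, 0.1, -0.7]
finger_gap: 17.7
grip_force: 0.0
```

carry_out([
  {"translation": [0,0.001,0],"spin": 0,"jaw": 0.018},
  {"translation": [0,0.0005,0],"spin": 0,"jaw": 0.018},
  {"translation": [0,0,0],"spin": 0,"jaw": 0.018},
  {"translation": [0,0,0],"spin": 0,"jaw": 0.018},
  {"translation": [0,0,0],"spin": 0,"jaw": 0.018},
  {"translation": [0,0,0],"spin": 0,"jaw": 0.018},
  {"translation": [0,0,0],"spin": 0,"jaw": 0.018},
  {"translation": [0,0,0],"spin": 0,"jaw": 0.018},
])

```text
time: 32.08
tool_pos: [561.4, -55.0, 129.8]
tcp_rot: [180.0, 0.0, 92.5]
ft_force: [0.5, -0.2, -0.1]
finger_gap: 18.0
grip_force: 0.0
```

carry_out([
  {"translation": [0,0.001,0],"spin": 0,"jaw": 0.018},
  {"translation": [0,0.001,0],"spin": 0,"jaw": 0.018},
  {"translation": [0,0,0],"spin": 0,"jaw": 0.018},
  {"translation": [0,0,0],"spin": 0,"jaw": 0.018},
  {"translation": [0,0,0],"spin": 0,"jaw": 0.018},
  {"translation": [0,0,0],"spin": 0,"jaw": 0.018},
  {"translation": [0,0,0],"spin": 0,"jaw": 0.018},
  {"translation": [0,0,0],"spin": 0,"jaw": 0.018},
])

```text
time: 32.75
tool_pos: [563.4, -54.9, 129.8]
tcp_rot: [-180.0, -0.0, 92.5]
ft_force: [-0.2, -0.5, -0.5]
finger_gap: 18.3
grip_force: 0.0
```

carry_out([
  {"translation": [0,0.001,0],"spin": 0,"jaw": 0.018},
  {"translation": [0,0.001,0],"spin": 0,"jaw": 0.018},
  {"translation": [0,0,0],"spin": 0,"jaw": 0.018},
  {"translation": [0,0,0],"spin": 0,"jaw": 0.018},
  {"translation": [0,0,0],"spin": 0,"jaw": 0.018},
  {"translation": [0,0,0],"spin": 0,"jaw": 0.018},
  {"translation": [0,0,0],"spin": 0,"jaw": 0.018},
  {"translation": [0,0,0],"spin": 0,"jaw": 0.018},
])

```text
time: 33.42
tool_pos: [564.1, -54.9, 129.6]
tcp_rot: [-179.8, -0.0, 92.5]
ft_force: [-7.6, -0.3, 4.3]
finger_gap: 18.0
grip_force: 3.7
```

The stop is reached (Fx -7.6 N, and the knob is where the closed position was predicted, 562). Back off and lift.

carry_out([
  {"translation": [0,-0.001,0],"spin": 0,"jaw": 0.022},
  {"translation": [0,-0.001,0],"spin": 0,"jaw": 0.03},
  {"translation": [0,0,0],"spin": 0,"jaw": 0.03},
  {"translation": [0,0,-0.01],"spin": 0,"jaw": 0.03},
  {"translation": [0,0,-0.03],"spin": 0,"jaw": 0.03},
  {"translation": [-0.02,0,-0.04],"spin": 0,"jaw": 0.03},
  {"translation": [-0.015,0,-0.02],"spin": 0,"jaw": 0.03},
  {"translation": [0,0,0],"spin": 0,"jaw": 0.03},
])

```text
time: 34.08
tool_pos: [568.1, -91.5, 234.8]
tcp_rot: [179.4, 0.2, 92.4]
ft_force: [1.7, -0.6, 1.0]
finger_gap: 30.0
grip_force: 0.0
```

```bash
python3 - <<'E'
from h import *
np.set_printoptions(precision=1,suppress=True)
s=r.sense();print(s["time"],s["tool_pos"],s["tcp_rot"],s["finger_gap"])
for i,n in enumerate(("wrist","scene","side")):
  p=r.snapshot(n);cv2.imwrite(f"pics/end_{n}.png",p["pixels"])
  for t,z in (("keeper_knob",133.5),("keeper_pivot",120.5),("thumb_a",128),("tip_a",13),("beaker",0)):
    for d in r.landmark_of(p,t)[:3]:print(n,t,round(d["score"],2),np.array(d["xy"]),atz(p,d["xy"],z))
E
```

```text
34.0833 [568.1 -91.5 234.8] [179.4   0.2  92.4] 29.99910010448197
wrist keeper_knob 0.95 [308.9 184.6] [560.7 -60.3 133.5]
wrist keeper_pivot 0.51 [122.3 256.7] [ 443.9 -114.2  120.5]
wrist thumb_a 0.84 [330.1   9.7] [568.5  30.6 128. ]
wrist thumb_a 0.69 [309.1 186.7] [560.8 -62.7 128. ]
wrist thumb_a 0.55 [332.3 110.9] [572.2 -19.6 128. ]
wrist tip_a 0.19 [329.1  34.3] [570.8  31.9  13. ]
scene keeper_knob 0.79 [347.5 238.9] [560.6 -64.1 133.5]
scene keeper_pivot 0.8 [276.9 213.4] [544.6 122.1 120.5]
scene thumb_a 0.54 [220.8 165.3] [597.2 393.4 128. ]
scene thumb_a 0.53 [319.3 222.8] [572.4  24.4 128. ]
scene tip_a 0.64 [315.7 270.7] [570.5  29.1  13. ]
scene tip_a 0.61 [333.5 283.8] [563.9 -30.1  13. ]
scene beaker 0.87 [221.3 228. ] [544.7 330.9   0. ]
side keeper_knob 0.78 [327.  249.9] [557.7 -67.7 133.5]
side keeper_pivot 0.85 [289.  231.5] [539.  105.7 120.5]
side keeper_pivot 0.27 [323.1 287. ] [ 477.8 -205.9  120.5]
side thumb_a 0.59 [312.8 236.1] [571.1  34.2 128. ]
side thumb_a 0.52 [324.2 241.2] [581.2  -7.2 128. ]
side tip_a 0.56 [326.7 287.2] [579.6 -23.6  13. ]
side beaker 0.93 [259.5 246.3] [535.6 317.2   0. ]
side beaker 0.58 [325.9 239.2] [731.3 277.7   0. ]
```

```bash
python3 -c "
from bench import r
print(r.hand_in())"
```

```text
the job is handed in; nothing more can be done
None
```

The job is handed in, but no verdict came back: the leftmost syringe was the blocked one and now stands leaning in the beaker, the other two hang in the rack with plungers home, and the keeper is shut on its stop.

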